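# Uncap and draw the index plunger of a dental model table

### The job

Lift the loose dust cap off the index plunger of the model table and set it, mouth down and not dropped, fully home in the round well of the accessory block. Then take the plunger's knob, pull it straight up as far as it goes so that its pin is clear of the hole in the turntable, and finish while still holding it up there, so that I can turn the model to its next position. Leave the other things on the bench where they are.

Things in the scene. Friction and masses are not known exactly. Their poses are not given: they have to be found in the camera images.
- cap: Loose grey plastic dust cap, an upside-down cup 40 mm in outer diameter, 44 mm high, wall 3 mm, top 4 mm thick, about 30 g. Origin: centre of its open mouth (underside), z up. At the start it stands mouth down over the plunger's knob on the bracket's flat nose, 62 mm above the bench, held only by its weight; lift it straight up, over 45 mm, to clear the knob.
- unit: Model table, bolted down. White base 205 x 170 x 14 mm; origin on the bench. Its 150 mm turntable (axis at x = +30 mm, top at z = 32 mm) carries a clamped cast, at most 42 mm from that axis and 74 mm high. At -x a bracket 44 mm wide, 62 mm high, reaches over the turntable's rim; the plunger stands upright in it at x = -36 mm, y = 0. Both sides of the knob along y are open.
- knob (a point): Centre of the black knurled plunger knob: an upright cylinder 30 mm in diameter, 16 mm high (from 83 to 99 mm above the bench when the plunger is down), on a 20 mm stem that enters a 30 mm steel sleeve whose top is 72 mm above the bench. The point is 91 mm above the bench at rest and rises with the plunger. The cap covers it at the start.
- plunger (a joint): Lift of the plunger in m: 0 when its pin is seated in the index hole, 0.014 when pulled fully up against its stop. The pin (9 mm) goes 9 mm deep into the turntable. The spring pulls it down with about 7 N at 0, rising to about 14 N at 0.014; it has no catch and snaps back if let go.
- block: Accessory block, wood, fixed to the bench, 70 x 170 x 30 mm (x, y, z); origin: centre of its underside. At its -y end a round well for the cap, 48 mm from the origin; at its +y end stand burs, reaching 70 mm above the bench, none nearer than 75 mm to the middle of the well.
- well (a point): Middle of the floor of the round well in the accessory block: well 44 mm in diameter, 12 mm deep, floor 18 mm and rim 30 mm above the bench, a 2 mm chamfer at the mouth. Cap home: its origin lies here.
- articulator: Bystander, loose: aluminium articulator with two casts, about 104 x 74 x 130 mm, origin at the centre of its underside. Leave it alone.
- spare_cast: Bystander, loose: plaster dental cast about 60 x 60 x 34 mm, origin at the centre of its underside. Leave it alone.
- jar: Bystander, loose: white jar with a steel lid, 54 mm in diameter, 62 mm high, origin at the centre of its underside. Leave it alone.
- spatula: Bystander, loose: plaster spatula 170 mm long lying on the bench, wooden handle. Leave it alone.
Not all that is in view belongs to the job. What is shaped like the cap but brown is not meant. Of the things that look like the block, the smaller one is meant.

How it is judged (in metres and radians):
On the way, in this order (a step that is already met when the one before it is completed fails the run):
1. the dust cap stands mouth down, fully home in the well of the accessory block, let go and at rest, the plunger still down (horizontal distance between cap and well below 0.005 m and z of cap in the frame of well between -0.003 and 0.003 m and angle between cap's own z axis and vertical below 0.1 rad and contact force between the fingers and cap below 0.2 N and linear speed of cap below 0.02 m/s and value of joint plunger below 0.003 m), for 0.2 s.
2. the fingers hold the plunger pulled fully up, its pin clear of the hole (value of joint plunger above 0.0115 m and contact force between the fingers and plunger above 2 N), for 0.5 s.
At the end, for the whole second after the job is handed in: Through the last second the fingers hold the plunger (over 2 N) up by at least 11.5 of its 14 mm, nothing else carrying it; the cap rests untouched, mouth down in the well, within 5 mm of its middle, 3 mm of its floor and 0.1 rad of upright (all of step 2 and horizontal distance between cap and well below 0.005 m and z of cap in the frame of well between -0.003 and 0.003 m and angle between cap's own z axis and vertical below 0.1 rad and contact force between the fingers and cap below 0.2 N and linear speed of cap below 0.02 m/s and contact force between cap and plunger below 0.1 N); the arm keeps its last pose, push and grip.
It fails at once if the cap is dropped: it moves faster than 0.5 m/s out of the fingers (linear speed of cap above 0.5 m/s and contact force between the fingers and cap below 0.05 N).
It fails at once if the articulator is pushed by more than 20 mm (distance of articulator from where it was at the start of the episode above 0.02 m).
It fails at once if the loose plaster cast is pushed by more than 20 mm (distance of spare_cast from where it was at the start of the episode above 0.02 m).
It fails at once if the jar is pushed by more than 20 mm (distance of jar from where it was at the start of the episode above 0.02 m).
It fails at once if the plaster spatula is pushed by more than 20 mm (distance of spatula from where it was at the start of the episode above 0.02 m).
It also fails if it takes over 53 s, if anything falls off the work surface, if the arm or the gripper's body presses on something with over 40 N, if the wrist force passes 120 N, or if a joint passes its speed limit or range.

### The arm

A 6-joint arm with a two-finger parallel gripper is mounted at the origin on the work surface. World frame = base frame: x ahead of the robot, y to its left, z up, the work surface at z = 0. Lengths are in mm, angles in degrees, forces in N, time in s.
With the tool pointing down it reaches from about 300 to 850 mm from the base axis. Payload 4.2 kg.
Tool frame: the origin (TCP) lies midway between the tips of the shut fingers; the grasp point (between the pads) lies 19 mm behind it (env.hold_point_z is the z of the grasp point in the tool frame, in mm); z points along the fingers, y is the direction in which the jaws open and shut (so a half turn about z gives the same grasp; the last joint's range is limited). The gripper opens to 91 mm and grips with 3 to 60 N. Pads are 32 mm wide; open, the fingers measure 118 mm over their backs; the gripper's body (76 mm by 178 mm) begins 60 mm behind the grasp point.
Start: joints at [70.359, 18.312, 89.639, -0, 72.044, -1.146], TCP at [182.406, 545.318, 213.976] pointing down, gripper open.
Joint ranges: [-177.97, 177.97], [-48.28, 115.42], [12.27, 149.76], [-77.06, 257.06], [2.81, 150.46], [-146.56, 146.56]. Speed limits (degrees/s): [147.25, 147.25, 180, 180, 180, 180].

### API

Orientations are given as [roll, pitch, yaw] about the fixed x, y, z axes, in that order (R = Rz(yaw) Ry(pitch) Rx(roll)).
In Python, from workcell import env, grab_frame, camera_params, spotter gives the robot as it stands. The module is installed in compiled form; this text tells all that it offers.
- The arm moves only by the shell command python3 -m jog 'ROWS' [FORCE]. ROWS is text: rows parted by semicolons, each of 7 numbers parted by spaces: the turn, a rotation vector about the world's x, y, z in units of 5 degrees (1.0 is 5 degrees), then the shift along the world's x, y, z in units of 25 mm (1.0 is 25 mm), then the opening, from 0 (shut) to 1 (fully open). A call has 1 to 5 rows; each row is the pose to reach, as a shift and turn from the pose commanded when the call began; what a row does not reach only later rows make up. A row lasts 1/8 s, in which the tool goes at most 62.5 mm and 10.7 degrees, less where a joint would pass 70% of its speed; a pose out of reach is approached as far as the arm can. A call with a gripper value outside its range is refused whole. The fingers move at their own pace and stop on an object; FORCE is the grip in N (left out, the last holds). Time passes only in rows, so rows that repeat a pose let the fingers close. It gives the time, the measured TCP pose, the force and the opening at its end, in the units of the state.
- env.state(): the state, without advancing time (a new reading comes with each control period).
- grab_frame(name): name is "scene" or "top" or "wrist"; returns the picture (400x640x3 uint8, red, green, blue); there is no depth.
- camera_params(name): a dict with "K" (3x3 intrinsics, pixels), "rvec" (rotation vector, rad) and "tvec" (3), from world to camera coordinates, as OpenCV has them. Camera axes: x right, y down, z forward; pixel columns grow to the right and rows downward; lengths in mm; the calibration is good to about 2 mm. A picture is of the moment at which its call begins: read the wrist's pose just before it. camera_params takes no time and is no camera call; for the wrist camera it gives the pose at the moment of the call.
- env.job_done(): hands the job in, once; it reports no verdict.
Trained networks look in the newest picture that a camera, given by its name, has taken for a name from the list of things; names that differ only in an ending like _2 or _b are one class to them, and where a whole thing is asked for, a point or a joint stands for the part that bears it (a point fixed in the world has none). Each returns a list of dicts, best first, with "conf" (0 to 1); they miss things now and then, are a little off and sometimes report something else, mostly with a low value. They report only what shows in the picture. A call takes as long as a camera call. They do not tell look-alikes from the thing itself.
- spotter.look_for(query, camera): "box" ([left, top, width, height] in pixels, round what is visible of it).
- spotter.trace(query, camera): "region" (400x640 bool, what is visible of it) and "box" ([left, top, width, height] in pixels, round what is visible of it).
The state is a dict: "time_s": time; "qpos": joint angles; "qvel": joint speeds; "effort": joint torques, N m; "ee_pos": TCP position; "ee_rot": TCP orientation; "force": force on the tool from outside, world axes, zero at the start; "torque": the same for the moment, N m; "gripper_width": finger opening in mm.
Only numpy, scipy, OpenCV 4.12 (cv2) and the standard library are available. Lean on these libraries where they do the work, as an engineer would, in place of code of your own. Each camera call takes 0.05 s, during which the arm holds its last target. There are 200 camera calls.

## Working session

There is one attempt and no reset: what is moved stays moved. The work goes in short steps, Python scripts to look and compute and a shell command to move; the robot and the scene stay as the last step left them, time stands still between calls to the robot, and variables do not carry over. Pictures are saved under pics/ and viewed, about 8 in all and at most 12, crops included, and the job is handed in when it is done.

```bash
mkdir -p pics
cat > h.py <<'E'
import numpy as np, cv2
from workcell import env, grab_frame, camera_params, spotter
def save(n,img): cv2.imwrite('pics/'+n+'.png',cv2.cvtColor(img,cv2.COLOR_RGB2BGR))
def ray(c,px):
    R=cv2.Rodrigues(np.array(c['rvec'],float))[0];t=np.array(c['tvec'],float).ravel()
    d=R.T@np.linalg.inv(np.array(c['K']))@np.array([px[0],px[1],1.]);return -R.T@t,d
def atz(c,px,z):
    o,d=ray(c,px);return o+d*(z-o[2])/d[2]
def proj(c,P):
    return cv2.projectPoints(np.array(P,float).reshape(-1,1,3),np.array(c['rvec'],float),np.array(c['tvec'],float),np.array(c['K'],float),None)[0].reshape(-1,2)
E
python3 - <<'E'
from h import *
a=grab_frame('scene');b=grab_frame('top');save('scene',a);save('top',b)
for cam in('top','scene'):
    c=camera_params(cam);print(cam,ray(c,(320,200))[0])
    for q in ('cap','unit','block','articulator','spare_cast','jar','spatula'):
        for r in spotter.look_for(q,cam)[:3]:
            x,y,w,h=r['box'];print(q,round(r['conf'],2),[round(float(v)) for v in r['box']],atz(c,(x+w/2,y+h/2),{'cap':106,'block':30}.get(q,30)).round())
E
```

```text
top [ 421.25810845   96.57826406 1652.88560349]
cap 0.51 [341, 197, 7, 9] [532.   4. 106.]
unit 0.98 [362, 161, 49, 54] [ 597. -176.   30.]
unit 0.47 [273, 176, 39, 20] [595. 222.  30.]
block 0.81 [271, 175, 42, 23] [595. 225.  30.]
block 0.81 [150, 215, 62, 40] [378. 687.  30.]
articulator 0.8 [331, 130, 21, 31] [776.  17.  30.]
spare_cast 0.75 [447, 190, 17, 18] [ 557. -471.   30.]
jar 0.59 [234, 166, 17, 13] [651. 436.  30.]
spatula 0.89 [222, 199, 21, 41] [449. 473.  30.]
scene [1218.79082071 -531.16768026  989.8597898 ]
cap 0.67 [276, 224, 13, 20] [604. -55. 106.]
cap 0.63 [234, 244, 15, 18] [ 578. -180.  106.]
unit 0.94 [209, 242, 86, 74] [ 616. -185.   30.]
block 0.86 [325, 183, 43, 47] [606. 221.  30.]
block 0.61 [362, 102, 39, 46] [381. 693.  30.]
articulator 0.8 [321, 231, 45, 59] [754.  46.  30.]
spare_cast 0.97 [135, 320, 29, 26] [ 565. -471.   30.]
jar 0.6 [386, 169, 18, 23] [641. 445.  30.]
spatula 0.64 [339, 154, 45, 20] [491. 432.  30.]
```

View pics/top.png

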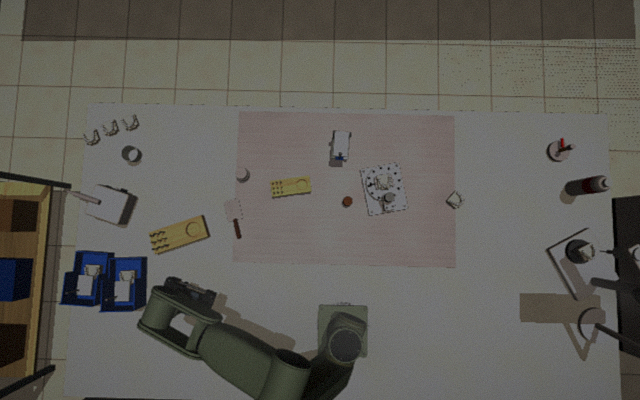

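View pics/scene.png

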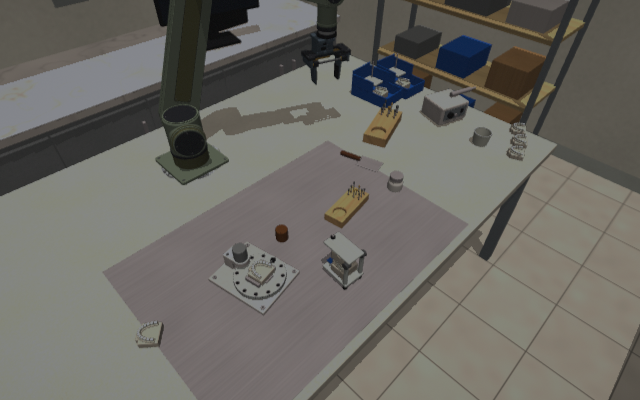

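The top view shows the grey cap on the unit at about (388,203), with a brown decoy at (346,201). The smaller block is at (291,187), its well at the right end near (302,185). I'll go above the well first with the wrist camera.

```bash
python3 -m jog '0 0 0 2 -1.8 3.4 1; 0 0 0 4 -3.6 3.4 1; 0 0 0 6 -5.4 3.4 1; 0 0 0 8 -7.2 3.4 1; 0 0 0 8 -7.2 3.4 1'; python3 -m jog '0 0 0 2 -1.8 0 1; 0 0 0 4 -3.6 0 1; 0 0 0 6 -5.4 0 1; 0 0 0 8 -7.2 0 1; 0 0 0 8 -7.2 0 1'
python3 - <<'E'
from h import *
s=env.state();print(s['time_s'],s['ee_pos'],s['ee_rot'],s['qpos'],s['force'])
c=camera_params('wrist');print(ray(c,(320,200)),np.array(c['K'])[0])
a=grab_frame('wrist');save('w1',a)
for q in ('block','well','cap'):
    for r in spotter.look_for(q,'wrist')[:3]: print(q,r['conf'],r['box'])
E
```

```text
time_s: 1.42
ee_pos: [384.0, 363.6, 299.5]
ee_rot: [180.0, 0.0, 161.4]
force: [-0.0, 0.4, 0.9]
gripper_width: 90.9
time_s: 2.05
ee_pos: [584.5, 182.6, 298.3]
ee_rot: [-180.0, -0.0, 161.3]
force: [-0.8, 0.3, -0.2]
gripper_width: 91.1
2.05 [584.49633095 182.64772827 298.27047505] [-1.79959725e+02 -1.95170621e-03  1.61291136e+02] [ 1.62947878e+01  1.97014229e+01  7.55866605e+01 -3.20050005e-02
  8.47366188e+01 -5.49934065e+01] [-0.84041723  0.26158157 -0.17540249]
(array([504.79443379, 209.93423728, 470.36120441]), array([ 0.27233585, -0.09391422, -0.95761267])) [329.0700344    0.         320.11882914]
block 0.78 [295.1, 105.6, 133.3, 103.9]
well 0.62 [291.1, 109.1, 132.4, 100.6]
cap 0.78 [18.1, 217.8, 57.3, 41.8]
cap 0.63 [160.5, 160.1, 38.1, 35.5]
```

View pics/w1.png

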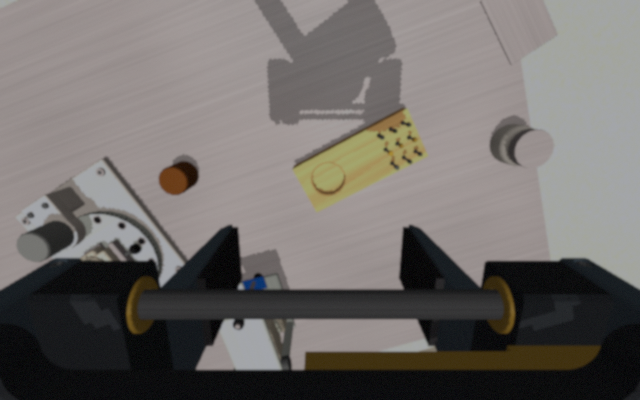

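The wrist view shows the well at about (328,178) and the grey cap's top near (33,242), with the brown decoy at (180,177). Next I'll compute positions and orientations.

Run:
```python
from h import *
c=camera_params('wrist')
print('well',atz(c,(328,178),30))
for p in [(294,165),(405,107),(318,211),(426,157)]: print('corner',atz(c,p,30).round(1))
print('cap',atz(c,(33,242),106))
# unit base edge
print('unit corner/edge',atz(c,(107,157),14),atz(c,(186,268),14),atz(c,(18,217),14))
ct=camera_params('top');print('cap top',atz(ct,(388,201),106))
```

```text
well [600.7284036  191.12727421  30.        ]
corner [569. 153.  30.]
corner [543.1 314.3  30. ]
corner [641.6 162.9  30. ]
corner [614.9 325.2  30. ]
cap [ 546.31385937 -166.8114329   106.        ]
unit corner/edge [478.30088308 -92.88115115  14.        ] [670.29742589 -62.16718401  14.        ] [ 515.76918026 -261.20898695   14.        ]
cap top [ 536.86695779 -170.76776761  106.        ]
```

```bash
python3 -m jog '0 0 1 -0.4 -2.3 0 1; 0 0 2 -0.6 -4.6 -0.5 1; 0 0 3 -0.8 -7 -1 1; 0 0 4 -1 -9.3 -1.5 1; 0 0 5 -1.2 -11.6 -2 1'; python3 -m jog '0 0 0.56 -0.5 -2.5 -1.2 1; 0 0 0.56 -0.5 -2.5 -1.2 1; 0 0 0.56 -0.5 -2.5 -1.2 1; 0 0 0.56 -0.5 -2.5 -1.2 1'
python3 - <<'E'
from h import *
s=env.state();print(s['time_s'],s['ee_pos'],s['ee_rot'])
c=camera_params('wrist')
a=grab_frame('wrist');save('w2',a)
for r in spotter.trace('cap','wrist')[:2]:
    x,y,w,h=r['box'];print(r['conf'],r['box'])
for z in (106,62): print(z,proj(c,[540,-168,z]))
E
```

```text
time_s: 2.88
ee_pos: [551.6, -104.1, 249.3]
ee_rot: [180.0, 0.1, -173.2]
force: [0.4, -0.5, -0.1]
gripper_width: 91.2
time_s: 3.38
ee_pos: [540.7, -165.3, 220.1]
ee_rot: [-180.0, 0.1, -170.6]
force: [1.0, 0.4, 0.2]
gripper_width: 91.0
3.375 [ 540.67609344 -165.26732177  220.05920185] [-1.79993131e+02  1.10676222e-01 -1.70563785e+02]
0.89 [288.2, 177.0, 40.3, 49.5]
0.55 [431.3, 174.4, 43.7, 44.6]
106 [[316.46025101 196.47984212]]
62 [[316.91651731 184.57148677]]
```

View pics/w2.png

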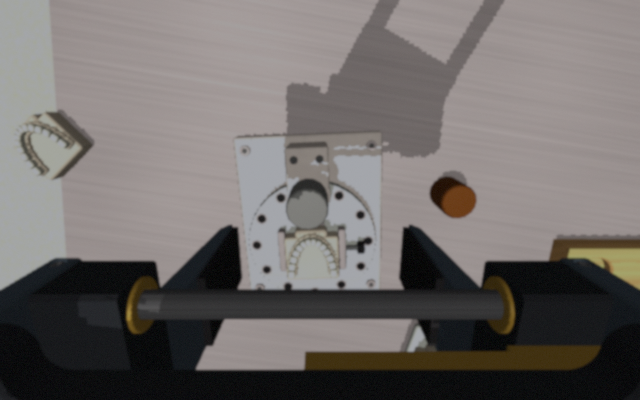

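The cap's top is centred at about (307,206), with both sides along the jaw direction open.

Run:
```python
from h import *
c=camera_params('wrist')
print(atz(c,(307,206),106), [atz(c,p,106).round(1) for p in((287,206),(328,206),(307,185),(307,227))])
for p in [(236,137),(381,133),(381,280),(247,280)]: print(atz(c,p,14).round(1))
```

```text
[ 550.20834854 -175.41695117  106.        ] [array([ 553.2, -193.4,  106. ]), array([ 547.1, -156.5,  106. ]), array([ 530.7, -178.4,  106. ]), array([ 570.5, -172.3,  106. ])]
[ 512.2 -266.3   14. ]
[ 480.8 -105.2   14. ]
[663.9 -64.4  14. ]
[ 692.5 -235.6   14. ]
```

Run:
```python
from h import *
c=camera_params('wrist');a=cv2.imread('pics/w2.png')
S=5;x0,y0=230,120
k=cv2.resize(a[y0:y0+115,x0:x0+160],None,fx=S,fy=S,interpolation=cv2.INTER_CUBIC)
k=cv2.convertScaleAbs(k,alpha=1.6)
th=np.linspace(0,2*np.pi,60)
def dr(P,col):
    q=((proj(c,P)-[x0-.5,y0-.5])*S).round().astype(int);cv2.polylines(k,[q.reshape(-1,1,2)],True,col,1)
cx,cy=550.2,-175.4
for z,col in((106,(0,0,255)),(62,(0,255,0))): dr(np.c_[cx+20*np.cos(th),cy+20*np.sin(th),0*th+z],col)
y=np.radians(11);X=np.array([np.cos(y),np.sin(y)]);Y=np.array([-X[1],X[0]]);o=np.array([cx,cy])+36*X
dr([[*(o+u*X+v*Y),14] for u,v in((-102.5,-85),(-102.5,85),(102.5,85),(102.5,-85))],(255,0,0))
dr([[*(o+30*X+75*(np.cos(t)*X+np.sin(t)*Y)),32] for t in th],(255,255,0))
cv2.imwrite('pics/w2z.png',k)
```

```text
(no output)
```

View pics/w2z.png

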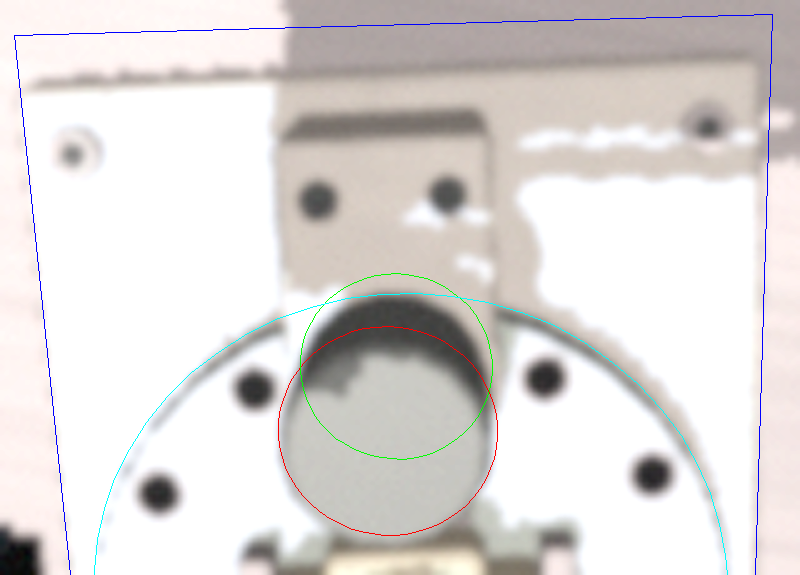

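The crop shows the cap sitting 3–4 mm further +x than my overlay, so its centre is about (554,-175). I'll go down over it.

```bash
python3 -m jog '0 0 0.3 0.54 -0.33 -1 1; 0 0 0.3 0.54 -0.33 -2 1; 0 0 0.3 0.54 -0.33 -3 1; 0 0 0.3 0.54 -0.33 -3.5 1; 0 0 0.3 0.54 -0.33 -3.5 1'; python3 -m jog '0 0 0 0 0 -0.6 1; 0 0 0 0 0 -1.2 1; 0 0 0 0 0 -1.7 1; 0 0 0 0 0 -2.1 1; 0 0 0 0 0 -2.1 0.6'
python3 - <<'E'
from h import *
s=env.state();print(s['ee_pos'],s['force'])
save('w3',grab_frame('wrist'))
E
```

```text
time_s: 4.1
ee_pos: [553.4, -174.8, 131.2]
ee_rot: [180.0, -0.0, -169.1]
force: [-0.1, -0.5, 0.1]
gripper_width: 90.8
time_s: 4.72
ee_pos: [552.8, -175.3, 77.9]
ee_rot: [179.9, -0.1, -169.2]
force: [0.5, -0.7, -0.3]
gripper_width: 84.0
[ 552.83473736 -175.28699188   77.94911862] [ 0.45883168 -0.66003909 -0.26225848]
```

View pics/w3.png

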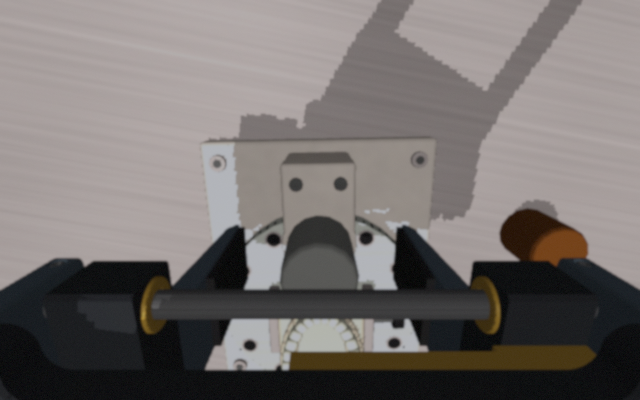

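The cap is between the open fingers and centred. The near edge of its mouth is at about (319,217).

```bash
python3 - <<'E'
from h import *
c=camera_params('wrist');s=env.state()
p=atz(c,(319,217),62);print(p,s['ee_pos']); u=np.array([np.cos(np.radians(10.9)),np.sin(np.radians(10.9))])
print('centre rel tcp fwd',((p[:2]+20*u)-s['ee_pos'][:2])@u)
E
python3 -m jog '0 0 0 0 0 0 0.3;0 0 0 0 0 0 0.3;0 0 0 0 0 0 0.3;0 0 0 0 0 0 0.3;0 0 0 0 0 0 0.3' 15
```

```text
[ 537.10244397 -178.46726494   62.        ] [ 553.33741729 -175.43752556   78.64722469]
centre rel tcp fwd 3.485016592694335
time_s: 5.4
ee_pos: [553.5, -175.4, 79.2]
ee_rot: [-180.0, 0.0, -169.2]
force: [0.3, 0.6, 1.8]
gripper_width: 40.1
```

```bash
python3 -m jog '0 0 0 0 0 0 0.3; 0 0 0 0 0 0.4 0.3; 0 0 0 0 0 0.8 0.3; 0 0 0 0 0 1.4 0.3;0 0 0 0 0 2 0.3' 18;  python3 -m jog '0 0 0 0 0 0.8 0.3; 0 0 0 0 0 1.6 0.3; 0 0 0 0 0 2.4 0.3; 0 0 0 0 0 3 0.3;0 0 0 0 0 3 0.3'
python3 - <<'E'
from h import *
s=env.state();print(s['ee_pos'],s['force'])
save('w4',grab_frame('wrist'))
E
```

```text
time_s: 6.02
ee_pos: [553.6, -175.5, 130.4]
ee_rot: [-180.0, 0.0, -169.2]
force: [0.5, -0.1, -0.3]
gripper_width: 39.9
time_s: 6.65
ee_pos: [554.1, -175.7, 205.5]
ee_rot: [-179.9, 0.2, -169.2]
force: [0.5, -0.1, -1.1]
gripper_width: 39.8
[ 554.09505065 -175.66600413  205.5423102 ] [ 0.51246165 -0.13566929 -1.14761858]
```

View pics/w4.png

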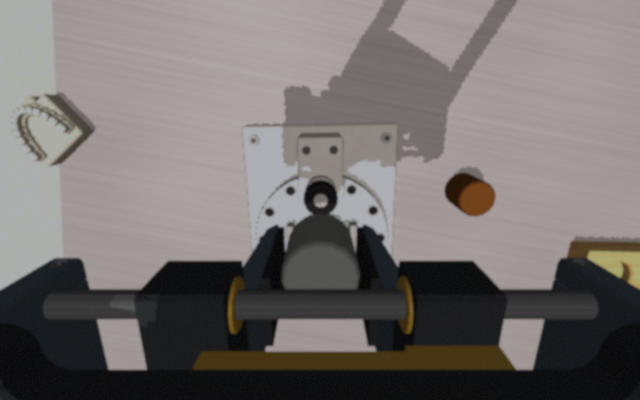

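The cap is held upright and the knob shows at (320,196). I'll carry the cap over to the well.

```bash
python3 - <<'E'
from h import *
c=camera_params('wrist');print('knob',atz(c,(320,196),99),env.state()['ee_pos'])
E
python3 -m jog '0 0 0 0.2 1.5 0 0.3; 0 0 0 0.5 3.5 0 0.3; 0 0 0 0.8 5.5 0 0.3; 0 0 0 1.2 7.5 0 0.3; 0 0 0 1.5 9.5 0 0.3'; python3 -m jog '0 0 0 0.1 2 0 0.3; 0 0 0 0.2 3.9 0 0.3; 0 0 0 0.24 5.1 -0.4 0.3; 0 0 0 0.24 5.1 -0.6 0.3;0 0 0 0.24 5.1 -0.6 0.3'
python3 - <<'E'
from h import *
s=env.state();print(s['ee_pos'],s['force'],s['gripper_width'])
c=camera_params('wrist');a=grab_frame('wrist')
k=cv2.resize(a[90:290,180:460],None,fx=2.8,fy=2.8,interpolation=cv2.INTER_CUBIC);save('w5',k)
print(proj(c,[600.5,191,30]))
E
```

```text
knob [ 549.21105312 -175.62180446   99.        ] [ 553.44717295 -175.45345014  204.36418778]
time_s: 7.32
ee_pos: [590.5, 63.6, 202.8]
ee_rot: [180.0, -0.1, -169.2]
force: [1.2, -0.2, -0.7]
gripper_width: 40.3
time_s: 7.95
ee_pos: [596.2, 188.7, 187.7]
ee_rot: [-180.0, -0.2, -169.2]
force: [0.2, 0.8, -0.4]
gripper_width: 39.8
[596.23967663 188.69286788 187.71886677] [ 0.18441136  0.80193416 -0.41931531] 39.84159814719772
[[320.94746218 190.72310836]]
```

View pics/w5.png

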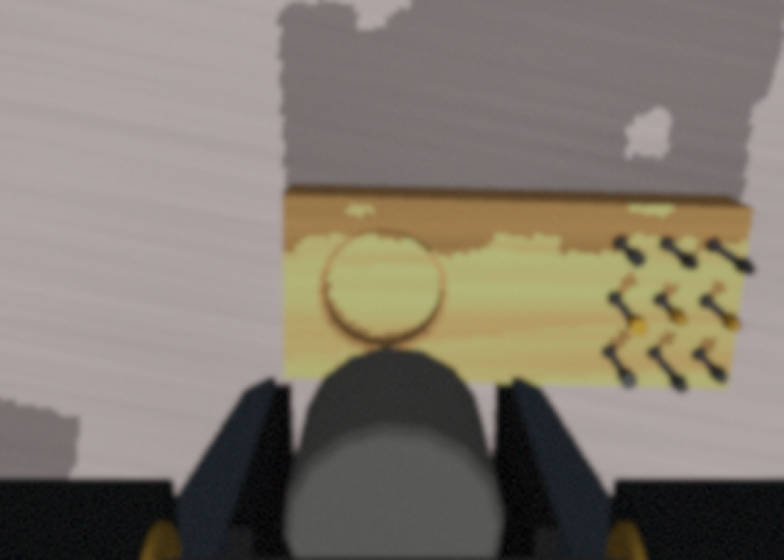

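The well's rim is centred at crop (383,288), which is full-frame (316.8,192.9). The near edge of the held cap's mouth is at crop (394,348), full-frame (320.7,214.3).

Run:
```python
from h import *
s=env.state();c=camera_params('wrist');T=s['ee_pos'];print(T)
a=np.radians(10.8);u=np.array([np.cos(a),np.sin(a)])
w=atz(c,(316.8,192.9),30);m=atz(c,(320.9,214.3),T[2]-17)[:2]+20*u
print('well',w,'cap',m,'cap-tcp',m-T[:2],'move',(w[:2]-m)/25)
print([atz(c,(180+x/2.8,90+y/2.8),30).round(1) for x,y in((322,288),(444,288),(383,230),(383,345))])
```

```text
[596.60716314 188.39237746 188.38793646]
well [604.38498019 187.03938534  30.        ] cap [598.24696596 189.95465131] cap-tcp [1.63980281 1.56227385] move [ 0.24552057 -0.11661064]
[array([608.6, 164.7,  30. ]), array([600.1, 209.3,  30. ]), array([582.8, 183. ,  30. ]), array([626.4, 191.1,  30. ])]
```

```bash
python3 -m jog '0 0 0 0.24 -0.12 -1.2 0.3; 0 0 0 0.24 -0.12 -2.4 0.3; 0 0 0 0.24 -0.12 -3.6 0.3; 0 0 0 0.24 -0.12 -4.6 0.3; 0 0 0 0.24 -0.12 -4.8 0.3';python3 -m jog '0 0 0 0 0 0 0.3; 0 0 0 0 0 0 0.3'
python3 - <<'E'
from h import *
s=env.state();print(s['ee_pos'],s['force'],s['gripper_width'])
c=camera_params('wrist');a=grab_frame('wrist')
x0,y0,S=230,150,4
k=cv2.convertScaleAbs(cv2.resize(a[150:290,230:410],None,fx=S,fy=S,interpolation=cv2.INTER_CUBIC),alpha=1.5)
th=np.linspace(0,2*np.pi,90);T=s['ee_pos']
for (cx,cy,r,z,col) in((604.4,187,22,30,(255,0,0)),(T[0]+2,T[1]+1,20,T[2]-17,(0,255,0))):
    q=((proj(c,np.c_[cx+r*np.cos(th),cy+r*np.sin(th),0*th+z])-[x0-.5,y0-.5])*S).round().astype(int);cv2.polylines(k,[q.reshape(-1,1,2)],True,col,1)
save('w6',k)
E
```

```text
time_s: 8.62
ee_pos: [602.1, 184.9, 67.7]
ee_rot: [-180.0, -0.2, -169.3]
force: [-0.2, -0.1, -0.7]
gripper_width: 40.0
time_s: 8.88
ee_pos: [603.9, 186.5, 70.4]
ee_rot: [180.0, 0.1, -169.2]
force: [-0.4, -0.7, -0.9]
gripper_width: 40.5
[603.85589469 186.49350382  70.43690534] [-0.35871906 -0.65541228 -0.8802557 ] 40.47601485974231
```

View pics/w6.png

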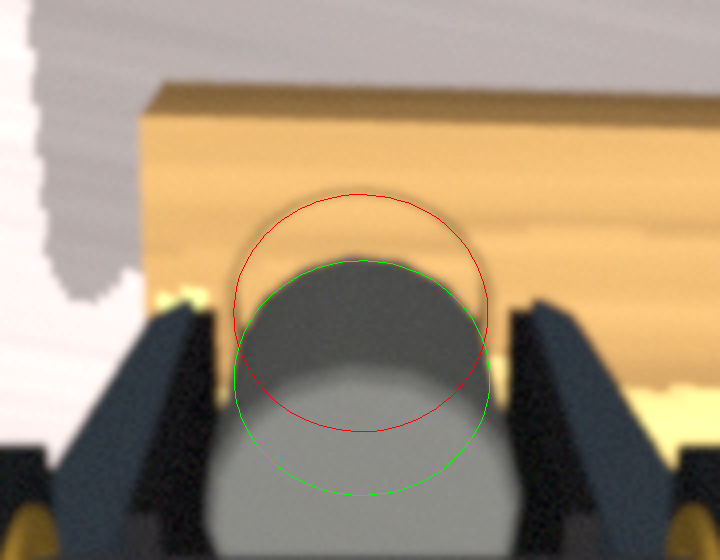

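The overlay confirms it: the cap fits TCP+(2,1) and the well is at about (604,187). I'll shift by -2 mm in x and lower.

```bash
python3 -m jog '0 0 0 -0.08 -0.02 0 0.3; 0 0 0 -0.08 -0.02 -0.35 0.3; 0 0 0 -0.08 -0.02 -0.7 0.3; 0 0 0 -0.08 -0.02 -0.9 0.3; 0 0 0 -0.08 -0.02 -0.9 0.3';python3 -m jog '0 0 0 0 0 -0.12 0.3; 0 0 0 0 0 -0.24 0.3;0 0 0 0 0 -0.36 0.3;0 0 0 0 0 -0.42 0.3;0 0 0 0 0 -0.42 0.3'
```

```text
time_s: 9.55
ee_pos: [601.1, 186.0, 46.5]
ee_rot: [-180.0, 0.0, -169.2]
force: [0.2, -0.3, 1.9]
gripper_width: 39.8
time_s: 10.18
ee_pos: [607.0, 186.9, 39.1]
ee_rot: [-180.0, 0.8, -169.2]
force: [7.4, 0.5, 7.8]
gripper_width: 39.9
```

Contact pushes the tool toward +x, so I'll ease it that way.

```bash
python3 -m jog '0 0 0 0.1 0 0 0.3; 0 0 0 0.18 0 0 0.3;0 0 0 0.18 0 0 0.3'
```

```text
time_s: 10.55
ee_pos: [607.2, 186.6, 36.8]
ee_rot: [180.0, 0.2, -169.2]
force: [4.3, 1.1, 5.5]
gripper_width: 40.0
```

Run:
```python
from h import *
s=env.state();print(s['ee_pos'],s['force'],s['gripper_width'])
c=camera_params('wrist');a=grab_frame('wrist')
x0,y0,S=230,150,4
k=cv2.convertScaleAbs(cv2.resize(a[150:290,230:410],None,fx=S,fy=S,interpolation=cv2.INTER_CUBIC),alpha=1.5)
save('w7',k)
```

```text
[607.24371598 186.5735654   36.80515639] [4.32989959 1.12548662 5.48130721] 39.98491660435284
```

View pics/w7.png

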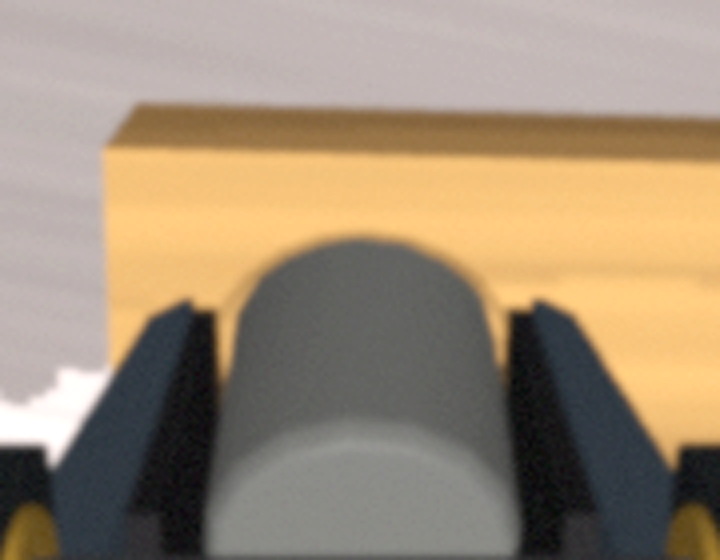

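The cap is inside the well, pressed against the near (-x) wall. I'll centre it by moving +x and lower it to the floor.

```bash
python3 -m jog '0 0 0 0.1 0 0 0.3; 0 0 0 0.13 0 0 0.3;0 0 0 0.13 0 -0.06 0.3;0 0 0 0.13 0 -0.1 0.3;0 0 0 0.13 0 -0.1 0.3'
```

```text
time_s: 11.22
ee_pos: [607.7, 186.7, 36.5]
ee_rot: [179.9, -0.0, -169.2]
force: [-5.8, 0.3, 19.9]
gripper_width: 40.1
```

```bash
python3 -m jog '0 0 0 -0.06 0 0.08 0.3; 0 0 0 -0.06 0 0.08 0.3'; python3 -m jog '0 0 0 0 0 0 0.5; 0 0 0 0 0 0 0.62; 0 0 0 0 0 0 0.62;0 0 0 0 0 0 0.62'
python3 - <<'E'
from h import *
s=env.state();T=s['ee_pos'];print(T,s['force'],s['gripper_width'])
c=camera_params('wrist');a=grab_frame('wrist')
x0,y0,S=230,150,4
k=cv2.convertScaleAbs(cv2.resize(a[150:290,230:410],None,fx=S,fy=S,interpolation=cv2.INTER_CUBIC),alpha=1.5)
save('w8',k)
E
```

```text
time_s: 11.48
ee_pos: [607.4, 186.6, 36.7]
ee_rot: [180.0, 0.1, -169.2]
force: [-0.8, 1.2, 11.3]
gripper_width: 40.0
time_s: 11.98
ee_pos: [606.8, 186.0, 35.0]
ee_rot: [-180.0, -0.1, -169.2]
force: [-0.1, 0.6, 0.2]
gripper_width: 56.5
[606.80778643 185.95619143  34.95740232] [-0.11319519  0.55147554  0.19196059] 56.54400310475799
```

View pics/w8.png

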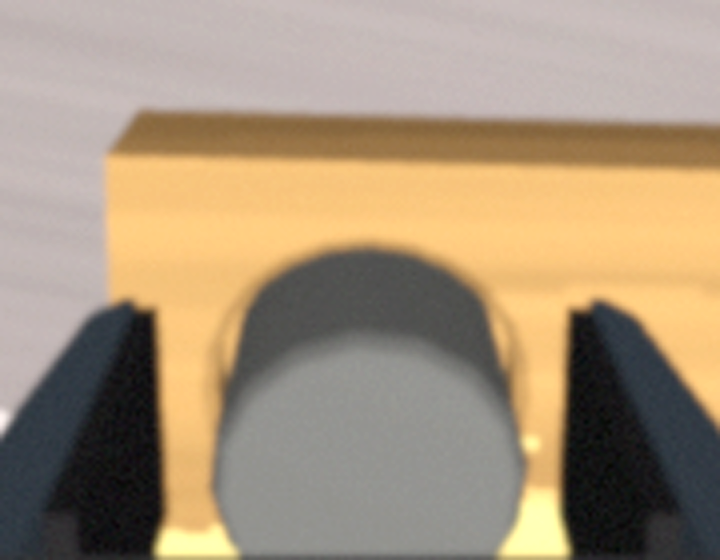

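The cap looks seated, standing inside the rim with clear margins and the fingers free of it. I'll rise straight up and check numerically.

```bash
python3 -m jog '0 0 0 0 0 0.6 0.62; 0 0 0 0 0 1.4 0.62; 0 0 0 0 0 2.6 0.62; 0 0 0 0 0 4.2 0.62; 0 0 0 0 0 4.6 0.8';python3 -m jog '0 0 0 0 0 1 1;0 0 0 0 0 1 1;0 0 0 0 0 1 1'
python3 - <<'E'
from h import *
s=env.state();T=s['ee_pos'];print(T,s['force'],s['gripper_width'])
c=camera_params('wrist');a=grab_frame('wrist');save('w9',a)
th=np.linspace(0,2*np.pi,90)
for r in spotter.trace('cap','wrist')[:3]:
    ys,xs=np.nonzero(r['region']);print(r['conf'],r['box'],len(xs))
for cx in (604,607):
  for dz in (0,4):
    P=np.vstack([np.c_[cx+20*np.cos(th),187+20*np.sin(th),0*th+z+dz] for z in(62,30-dz)])
    q=proj(c,P);print(cx,dz,q.min(0),q.max(0)-q.min(0), cv2.contourArea(cv2.convexHull(q.astype(np.float32))))
for sx in (0,1):
    g=cv2.cvtColor(a,cv2.COLOR_RGB2GRAY)
E
```

```text
time_s: 12.65
ee_pos: [608.9, 186.6, 154.6]
ee_rot: [180.0, 0.4, -169.2]
force: [0.8, -1.1, -0.4]
gripper_width: 64.3
time_s: 13.02
ee_pos: [606.4, 185.9, 174.2]
ee_rot: [-180.0, -0.1, -169.2]
force: [-0.4, -0.4, -0.7]
gripper_width: 90.7
[606.43254361 185.88159098 174.19624184] [-0.38679158 -0.38916492 -0.74769037] 90.67507708641189
0.8 [90.7, 54.6, 67.3, 48.9] 2625
0.61 [300.0, 165.8, 43.7, 49.2] 1707
604 0 [298.79315425 167.62921831] [44.49531426 49.74369682] 1748.9857158269733
604 4 [298.51321306 167.62921831] [45.07903192 51.23086255] 1824.4134061145596
607 0 [298.22845149 170.60424777] [44.36799911 49.79155795] 1747.7649879085366
607 4 [297.94193544 170.60424777] [44.94835937 51.31325091] 1824.3953187828884
```

The network's outline matches a fully seated cap (49.2 px high against 49.7 predicted at home and 51.2 if 4 mm high). I'll move back over the knob.

```bash
python3 -m jog '0 0 0 -0.3 -2 0.8 1; 0 0 0 -0.6 -4 1 1; 0 0 0 -0.9 -6 1 1; 0 0 0 -1.2 -8 1 1; 0 0 0 -1.5 -10 1 1'; python3 -m jog '0 0 0 -0.3 -2 0 1; 0 0 0 -0.6 -4 0 1; 0 0 0 -0.6 -4.46 -0.5 1; 0 0 0 -0.6 -4.46 -1.5 1; 0 0 0 -0.6 -4.46 -2 1';python3 -m jog '0 0 0 0 0 0 1;0 0 0 0 0 0 1'
python3 - <<'E'
from h import *
s=env.state();T=s['ee_pos'];print(T,s['force'],s['gripper_width'])
c=camera_params('wrist');a=grab_frame('wrist')
for r in spotter.trace('knob','wrist')[:3]:
    print(r['conf'],r['box'])
x0,y0,S=220,140,4
k=cv2.convertScaleAbs(cv2.resize(a[140:290,220:420],None,fx=S,fy=S,interpolation=cv2.INTER_CUBIC),alpha=1.5)
th=np.linspace(0,2*np.pi,90)
q=((proj(c,np.c_[554+15*np.cos(th),-175.5+15*np.sin(th),0*th+99])-[x0-.5,y0-.5])*S).round().astype(int);cv2.polylines(k,[q.reshape(-1,1,2)],True,(255,0,0),1)
save('w10',k)
E
```

```text
time_s: 13.75
ee_pos: [568.8, -65.4, 199.4]
ee_rot: [180.0, -0.1, -169.2]
force: [0.8, 0.5, -0.2]
gripper_width: 91.4
time_s: 14.38
ee_pos: [553.6, -174.5, 148.0]
ee_rot: [179.9, -0.2, -169.2]
force: [-0.6, 0.0, 0.1]
gripper_width: 90.9
time_s: 14.62
ee_pos: [555.3, -175.0, 151.0]
ee_rot: [-180.0, 0.1, -169.1]
force: [-0.1, 0.2, -0.0]
gripper_width: 91.3
[ 555.26651436 -174.99955615  151.00644043] [-0.12497608  0.22848245 -0.02071543] 91.3108909364988
0.86 [299.2, 196.5, 43.0, 40.6]
0.36 [230.1, 124.2, 178.0, 201.6]
```

View pics/w10.png

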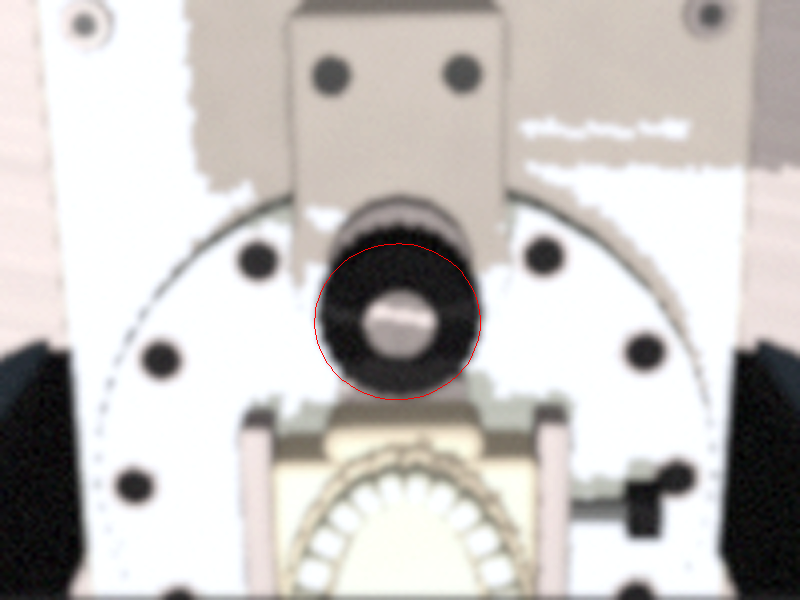

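The knob lies well centred under the fingers at crop (398,320), and both sides are free. I'll lower, grip at 55 N and pull up.

```bash
python3 -m jog '0 0 0 0 0 -0.8 1; 0 0 0 0 0 -1.6 1; 0 0 0 0 0 -2.4 1; 0 0 0 0 0 -3 0.7; 0 0 0 0 0 -3.08 0.6'; python3 -m jog '0 0 0 0 0 0 0.2;0 0 0 0 0 0 0.2;0 0 0 0 0 0 0.2;0 0 0 0 0 0 0.2;0 0 0 0 0 0 0.2' 55;python3 -m jog '0 0 0 0 0 0.1 0.2;0 0 0 0 0 0.2 0.2;0 0 0 0 0 0.3 0.2;0 0 0 0 0 0.4 0.2;0 0 0 0 0 0.4 0.2'
```

```text
time_s: 15.35
ee_pos: [554.3, -175.2, 72.9]
ee_rot: [180.0, -0.1, -169.2]
force: [-0.1, 0.2, 0.3]
gripper_width: 74.1
time_s: 15.98
ee_pos: [554.8, -175.6, 73.7]
ee_rot: [-180.0, 0.0, -169.2]
force: [-0.4, 0.4, 1.3]
gripper_width: 28.8
time_s: 16.6
ee_pos: [554.7, -175.5, 83.3]
ee_rot: [180.0, -0.0, -169.2]
force: [4.1, -2.6, -11.4]
gripper_width: 28.9
```

```bash
python3 -m jog '0 0 0 0 0 0.1 0.2;0 0 0 0 0 0.2 0.2;0 0 0 0 0 0.24 0.2;0 0 0 0 0 0.24 0.2;0 0 0 0 0 0.24 0.2'
```

```text
time_s: 17.23
ee_pos: [554.6, -175.5, 87.9]
ee_rot: [180.0, -0.0, -169.2]
force: [6.5, -3.0, -21.6]
gripper_width: 28.6
```

The force (21.6 N) is above the 14 N spring, so the plunger is at its stop. I'll hold, check for slip and look at the scene numerically.

```bash
python3 -m jog '0 0 0 0 0 0 0.2;0 0 0 0 0 0 0.2;0 0 0 0 0 0 0.2;0 0 0 0 0 0 0.2;0 0 0 0 0 0 0.2'; python3 -m jog '0 0 0 0 0 0 0.2;0 0 0 0 0 0 0.2;0 0 0 0 0 0 0.2'
python3 - <<'E'
from h import *
grab_frame('scene')
for q in('cap','articulator','spare_cast','jar','spatula'): print(q,[(round(r['conf'],2),np.round(r['box'])) for r in spotter.look_for(q,'scene')[:3]])
c=camera_params('scene');th=np.linspace(0,6.28,60)
q=proj(c,np.vstack([np.c_[606+20*np.cos(th),187+20*np.sin(th),0*th+z] for z in(62,30)]));print(q.min(0),np.ptp(q,axis=0))
s=env.state();print(s['ee_pos'],s['force'],s['gripper_width'])
E
```

```text
time_s: 17.85
ee_pos: [554.5, -175.5, 87.9]
ee_rot: [180.0, -0.1, -169.2]
force: [6.2, -2.8, -21.0]
gripper_width: 28.9
time_s: 18.23
ee_pos: [554.5, -175.5, 87.9]
ee_rot: [180.0, -0.1, -169.2]
force: [5.8, -3.2, -22.0]
gripper_width: 28.9
cap [(0.62, array([334., 201.,  13.,  15.])), (0.62, array([277., 226.,   9.,  20.])), (0.36, array([324., 187.,  47.,  43.]))]
articulator [(0.85, array([320., 232.,  47.,  58.])), (0.68, array([338., 154.,  43.,  17.]))]
spare_cast [(0.87, array([135., 323.,  31.,  24.]))]
jar [(0.86, array([384., 170.,  21.,  20.]))]
spatula [(0.79, array([340., 156.,  44.,  16.]))]
[333.33682885 200.32342145] [12.58683972 15.46243394]
[ 554.54897734 -175.45527602   87.87699626] [  7.36629366  -3.19568811 -21.71682474] 29.013905642055523
```

The hold is steady, the cap is seen at home and the other things haven't moved. Handing in.

```bash
python3 -c "
from h import *
print(env.job_done()); s=env.state();print(s['time_s'],s['ee_pos'],s['force'],s['gripper_width'])"
```

```text
the job is handed in; nothing more can be done
None
the job is handed in; nothing more can be done
```

The dust cap is mouth down in the well of the smaller accessory block, let go. The gripper is holding the plunger pulled up to its stop, and the job was handed in at about 18.5 s. No verdict was reported, and I couldn't read the state after handing in.

- **Cap:** It first touched the well's chamfer about 4 mm short in x. I eased it over and lowered it until it pressed on something with about 20 N, then released it. The network's outline of it was 49.2 px high (predicted 49.7 if fully seated, 51.2 if 4 mm high). In the last scene picture it appeared within about 1 px of the predicted seated position.
- **Plunger:** I gripped the knob with 55 N and the tool rose about 14.2 mm. The pull stayed at 21–22 N for over 0.6 s with no slip, which is more than the 14 N spring force, so it is against the stop.
- **Bystanders:** In the last scene picture the articulator, spare cast, jar and spatula were within about 3 px of where they started.

One reading disagreed: the camera placed the well about 3 mm too low in x compared with what contact showed. A side load of about 7 N also stayed on the tool while holding.

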